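# Change the transformer tap with the supply isolated

## Robot

A 6-joint arm with a two-finger parallel gripper is mounted at the origin on the work surface. World frame = base frame: x ahead of the robot, y to its left, z up, the work surface at z = 0. Lengths are in m, angles in rad, forces in N, time in s.
With the tool pointing down it reaches from about 0.25 to 0.8 m from the base axis. Payload 3.9 kg.
Tool frame: the origin (TCP) lies on the centre line of the jaws, within the pads' length; the fingertips stand 19 mm ahead of it and the grasp point (between the pads) is the TCP; z points along the fingers, y is the line along which they close (so a half turn about z gives the same grasp; the last joint's range is limited). The gripper opens to 85 mm and grips with 20 to 120 N. Pads are 22 mm wide; open, the fingers measure 114 mm over their backs; the gripper's body (76 mm by 85 mm) begins 54 mm behind the grasp point. The pads swing forward as they close: fully open they stand 13 mm farther back than shut.
Start: joints at [-1.117, 0.26, -0.138, 1.173, 0, 1.571], TCP at [0.23, -0.472, 0.25] pointing down, gripper open.
Joint ranges: [-2.78, 2.78], [-0.83, 1.72], [-1.28, 1.37], [-1.9, 2.12], [-1.57, 1.48], [-3.14, 3.14]. Speed limits (rad/s): [2.57, 2.57, 3.14, 3.14, 3.14, 3.14].

## Interface

Orientations are given as [roll, pitch, yaw] about the fixed x, y, z axes, in that order (R = Rz(yaw) Ry(pitch) Rx(roll)).
In Python, from rig import robot, eyes gives the robot as it stands.
- The arm moves only by the shell command python3 -m crank 'ROWS' [FORCE]. ROWS is text: rows parted by semicolons, each of 7 numbers parted by spaces: the gripper command: -1 is fully open, 1 is shut, values between are in proportion, then the shift along the tool's x, y, z in mm, then the turn, a rotation vector about the tool's x, y, z in rad. In form: claw x y z rx ry rz; .... A call has 1 to 20 rows; each row is the pose to reach, as a shift and turn from the pose commanded when the call began, along the tool's axes at that moment; what a row does not reach only later rows make up. A row lasts 1/10 s, in which the tool goes at most 50 mm and 8.59 degrees, less where a joint would pass 70% of its speed; a pose out of reach is approached as far as the arm can. A call with a gripper value outside its range is refused whole. The fingers move at their own pace and stop on an object; FORCE is the grip in N (left out, the last holds). Time passes only in rows, so rows that repeat a pose let the fingers close. It gives the time, the measured TCP pose, the force, the opening and the grip force at its end, in the units of the state.
- robot.observe(): the state, without advancing time (a new reading comes with each control period).
- eyes.snapshot(name): name is "side" or "top" or "wrist"; returns a dict with "image" (384x512x3 uint8, red, green, blue), "depth" (384x512 float32, m along the optical axis (not along the pixel's ray), 0 where there is no reading), "intrinsics" (3x3 intrinsics, pixels), "xyz" and "rotation" of the camera in the world; the wrist camera has in their place "hand_eye" (4x4, takes a point from camera to tool coordinates, whose origin is the TCP and whose axes are the flange's). Camera axes: x right, y down, z forward; pixel columns grow to the right and rows downward; lengths in m; the calibration is good to about 2 mm. A picture is of the moment at which its call begins: read the wrist's pose just before it.
- robot.finish_job(): hands the job in; it is judged then, once.
Trained networks look in a picture, given as the dict that the camera call returned (one of the last four; its "shot" number tells which), for a name from the list of things; names that differ only in an ending like _2 or _b are one class to them, and where a whole thing is asked for, a point or a joint stands for the part that bears it (a point fixed in the world has none). Each returns a list of dicts, best first, with "p" (0 to 1); they miss things now and then, are a little off and sometimes report something else, mostly with a low value. They report only what shows in the picture. A call takes as long as a camera call.
- eyes.silhouettes(thing, picture): "region" (384x512 bool, what is visible of it) and "xy" ([column, row] in pixels, amid what is visible of it).
- eyes.pinpoint(thing, picture): "xy" ([column, row] in pixels: a listed point, or the origin of a listed thing).
The state is a dict: "t": time; "q": joint angles; "qvel": joint speeds; "tau": joint torques, N m; "ee_pos": TCP position; "eef_rot": TCP orientation; "contact_force": force on the tool from outside, world axes, zero at the start; "torque": the same for the moment, N m; "finger_gap": finger opening in m; "finger_force": force on a finger pad.
Only numpy, scipy, OpenCV 4.12 (cv2) and the standard library are available. Lean on these libraries where they do the work, as an engineer would, in place of code of your own. Each camera call takes 0.05 s, during which the arm holds its last target. There are 200 camera calls.

## Task

Change the tap on the training set with the supply isolated: push the isolator's arm out of its clip and right over to its rubber stop post, then push the selector's arm round until its end is centred over the one square stud, and only then push the isolator's arm fully home into its clip again. Push the arms gently with the fingertips, without gripping them, and do not turn the selector unless the isolator is open. Leave everything else on the bench where it is.

Things in the scene. Friction and masses are not known exactly. Their poses are not given: they have to be found in the camera images.
- isolator_pivot (a point): Isolator: a dark brown board 190 x 210 mm, 20 mm thick, lying fixed on the bench, with one swinging arm, one brass clip and one rubber post. This point lies on the arm's vertical pivot axis, 51 mm above the bench (middle of the arm's height).
- isolator_bar (a point): Arm of the isolator. On the bar's centre line 60 mm from the pivot, at mid height: a good place to push. The bar is a straight steel flat on edge, 10 mm thick, 26 mm tall, from the black hub (36 mm across) to 110 mm from the pivot; underside 38 mm, top 64 mm above the bench. Between 20 and 90 mm from the pivot both its sides are free to be pushed.
- isolator_tip (a point): Free end of the isolator's arm, on the bar's centre line 110 mm from the pivot, at mid height. When home it lies in a brass U clip turned on its side (leaf above and below the bar, 95 to 117 mm from the pivot, top 70 mm above the bench), open towards the rubber post: 16 mm thick, top 62 mm above the bench, 105 mm from the pivot, at the other end of the swing.
- isolator_arm (a joint): Isolator arm's angle in rad: 0 = fully home in the clip, against its back; grows anticlockwise seen from above; 1.2 = against the rubber post. Open means beyond 1.0, home means under 0.08. Moves with 0.18 N m of friction (about 3 N at 60 mm), no spring, and stays where it is left.
- selector_pivot (a point): Tap selector: a dark brown board of the same size, fixed on the bench, with one arm over an arc of four brass studs. This point lies on the arm's vertical pivot axis, 51 mm above the bench (middle of the arm's height).
- selector_bar (a point): Arm of the selector. On the bar's centre line 60 mm from the pivot, at mid height: a good place to push. The bar is a straight steel flat on edge, 10 mm thick, 26 mm tall, from the black hub (36 mm across) to 110 mm from the pivot; underside 38 mm, top 64 mm above the bench. Between 20 and 90 mm from the pivot both its sides are free to be pushed.
- selector_wiper (a point): The contact end of the selector's arm: on the bar's centre line, 95 mm from the pivot, at mid height. It passes above the studs.
- selector_arm (a joint): Selector arm's angle in rad, 0 = middle of the arc, grows anticlockwise seen from above, stops at -1.15 and 1.15. The studs are at -0.9, -0.45, 0.45 and 0.9; the arm starts near 0. Moves with 0.18 N m of friction, no spring or detent, and stays where it is left.
- square_stud: The one square brass stud, 26 x 26 mm and 14 mm tall (top 34 mm above the bench, 4 mm under the bar), standing on the selector's board 95 mm from its pivot; the other three studs are round, 20 mm across. Any of the four places may hold it. Origin: centre of its underside. It is fixed.
- capacitor: Loose upright capacitor, 28 mm across, 45 mm tall, standing on a near corner of the selector's board. Leave alone. Origin: centre of its underside.
- relay: Loose upright grey relay, 24 x 30 x 45 mm tall, standing on a near corner of the isolator's board. Leave alone. Origin: centre of its underside.
- screwdriver: Loose screwdriver 190 mm long, lying between the two boards. Leave alone.
- wrench: Loose wrench 180 mm long, lying at the right. Leave alone.
- jar: Loose jar 60 mm across, 75 mm tall, at the left. Leave alone.

How it is judged:
On the way, in this order (a step that is already met when the one before it is completed fails the run):
1. the isolator's arm is swung open, beyond 1.0 rad (value of joint isolator_arm above 1 rad), for 0.2 s.
2. with the isolator open, the selector's contact end is over the square stud (value of joint isolator_arm above 0.9 rad and horizontal distance between selector_wiper and square_stud below 0.007 m), for 0.3 s.
3. the isolator's arm is home in its clip again (value of joint isolator_arm below 0.08 rad), for 0.2 s.
At the end, for the whole second after the job is handed in: The selector's contact end is within 7 mm of the square stud's centre seen from above (the bar wholly on the stud) and the isolator's arm is home in its clip, within 0.08 rad of its inner end (about 9 mm at the tip) (value of joint isolator_arm below 0.08 rad and horizontal distance between selector_wiper and square_stud below 0.007 m); the robot touches nothing.
It fails at once if the selector is turned while the isolator is not open (under 0.85 rad) (value of joint isolator_arm below 0.85 rad and (velocity of joint selector_arm above 0.15 rad/s or velocity of joint selector_arm below -0.15 rad/s)).
It fails at once if an arm is gripped or pushed with more than 35 N (contact force between the fingers and selector_arm above 35 N or contact force between the fingers and isolator_arm above 35 N).
It fails at once if a loose bystander is moved more than 15 mm, lifted or knocked over (distance of any of capacitor, relay, screwdriver, wrench, jar from where it was at the start of the episode above 0.015 m or angle between any of capacitor, relay, jar's own z axis and vertical above 0.4 rad).
It also fails if it takes over 64 s, if anything falls off the work surface, if the arm or the gripper's body presses on something with over 40 N, if the wrist force passes 120 N, or if a joint passes its speed limit or range.

## Working session

There is one attempt and no reset: what is moved stays moved. The work goes in short steps, Python scripts to look and compute and a shell command to move; the robot and the scene stay as the last step left them, time stands still between calls to the robot, and variables do not carry over. Pictures are saved under pics/ and viewed, at most 10 in all, crops included, and the job is handed in when it is done.

```bash
mkdir -p pics; ls; cat > h.py <<'E'
import numpy as np, cv2
from rig import robot, eyes
def world(p,uv,z=None):
    K=p["intrinsics"]; u,v=uv
    ray=np.array([(u-K[0][2])/K[0][0],(v-K[1][2])/K[1][1],1.])
    R=np.array(p["rotation"]);t=np.array(p["xyz"])
    if R.shape!=(3,3): 
        from scipy.spatial.transform import Rotation as Ro
        R=Ro.from_euler('xyz',R).as_matrix()
    d=R@ray
    if z is None: return t+d*p["depth"][int(round(v)),int(round(u))]
    return t+d*(z-t[2])/d[2]
Z=dict(isolator_pivot=.051,isolator_bar=.051,isolator_tip=.051,selector_pivot=.051,selector_bar=.051,selector_wiper=.051,square_stud=.02,capacitor=.02,relay=.02,screwdriver=.01,wrench=.01,jar=0)
def find(p,names):
    for n in names:
        for r in eyes.pinpoint(n,p)[:2]:
            print(n,np.round(r["xy"],1),round(r["p"],2),np.round(world(p,r["xy"],Z[n]),4))
def save(p,name): cv2.imwrite("pics/"+name,p["image"][:,:,::-1])
E
python3 - <<'E'
from h import *
s=robot.observe(); print({k:np.round(v,3) for k,v in s.items()})
p=eyes.snapshot("top"); save(p,"top1.png"); print(p["xyz"],p["rotation"]); find(p,Z)
E
```

```text
pics
{'t': np.float64(0.0), 'q': array([-1.117,  0.261, -0.139,  1.173,  0.   ,  1.571]), 'qvel': array([ 0.   ,  0.001,  0.001, -0.   , -0.001, -0.   ]), 'tau': array([ 0.0000e+00, -4.0568e+01,  2.5392e+01,  1.9000e-02,  0.0000e+00,
        0.0000e+00]), 'ee_pos': array([ 0.23 , -0.471,  0.249]), 'eef_rot': array([-3.14 , -0.   ,  0.454]), 'contact_force': array([0.192, 0.428, 0.766]), 'torque': array([ 0.01 , -0.007,  0.002]), 'finger_force': np.float64(0.0), 'finger_gap': np.float64(0.085)}
[0.41491633 0.00425564 1.20363874] [-3.0623557  -0.01758078 -1.54966679]
isolator_pivot [165.6 200.3] 0.56 [0.4886 0.215  0.051 ]
isolator_bar [174.  182.4] 0.6 [0.5393 0.1934 0.051 ]
isolator_tip [184.3 166.4] 0.76 [0.5851 0.1662 0.051 ]
isolator_tip [406.5 200.9] 0.46 [ 0.502  -0.4605  0.051 ]
selector_pivot [323.  203.9] 0.91 [ 0.4883 -0.2249  0.051 ]
selector_bar [316.1 181. ] 0.74 [ 0.5524 -0.205   0.051 ]
selector_wiper [314.3 168.2] 0.63 [ 0.5886 -0.1996  0.051 ]
square_stud [300.6 175.2] 0.66 [ 0.572  -0.1655  0.02  ]
capacitor [294.6 224.3] 0.42 [ 0.43   -0.1499  0.02  ]
relay [142.5 218. ] 0.48 [0.4386 0.2843 0.02  ]
screwdriver [247.9 185.4] 0.83 [ 0.5399 -0.014   0.01  ]
wrench [408.6 198.7] 0.63 [ 0.5117 -0.4833  0.01  ]
jar [ 79.4 180. ] 0.6 [0.5455 0.4763 0.    ]
```

```bash
python3 - <<'E'
import cv2
a=cv2.imread("pics/top1.png")[120:260,100:360]
cv2.imwrite("pics/crop1.png",cv2.resize(a,None,fx=3,fy=3,interpolation=cv2.INTER_CUBIC))
E
```

```text
(no output)
```

View pics/crop1.png

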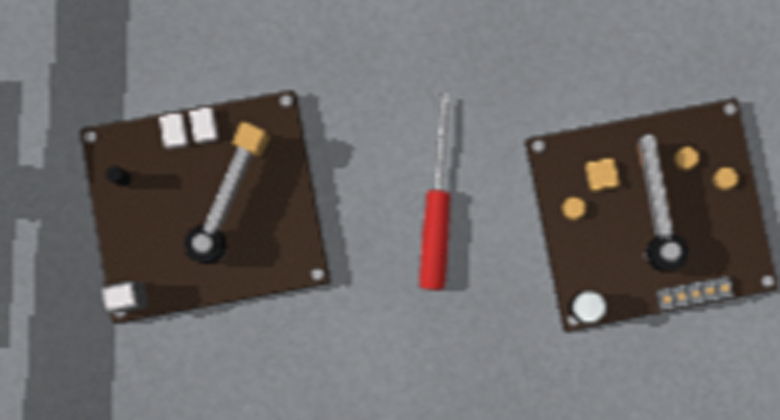

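The crop shows the isolator on the left: pivot at crop (205,243), tip in the clip at (250,138), post at (118,177). The selector is on the right: pivot at (668,251), arm end at (648,138). The square stud is at (601,174), the first place anticlockwise of middle (+0.45).

```bash
cat >> h.py <<'E'
from scipy.spatial.transform import Rotation as Ro
def wrist():
    s=robot.observe(); p=eyes.snapshot("wrist"); R=Ro.from_euler('xyz',s["eef_rot"]).as_matrix(); H=np.array(p["hand_eye"])
    p["rotation"]=R@H[:3,:3]; p["xyz"]=np.array(s["ee_pos"])+R@H[:3,3]; return p
def rel(targets):
    "targets: (x,y,z,yaw) -> tool shift mm, rz"
    s=robot.observe(); R=Ro.from_euler('xyz',s["eef_rot"]).as_matrix()
    for x,y,z,w in targets:
        d=R.T@(np.array([x,y,z])-s["ee_pos"])*1000; a=-(w-s["eef_rot"][2]); a=(a+np.pi)%(2*np.pi)-np.pi
        print(np.round(d,1),round(a,3))
E
python3 - <<'E'
from h import *
p=wrist(); print(np.round(p["hand_eye"],3), p["xyz"], p["intrinsics"])
rel([(.46,-.2,.33,1.1),(.46,.2,.33,1.1)])
E
```

```text
[[ 0.001 -0.966 -0.257  0.064]
 [ 1.     0.001  0.    -0.001]
 [ 0.    -0.257  0.966 -0.124]
 [ 0.     0.     0.     1.   ]] [ 0.28745153 -0.44245392  0.3743991 ] [[266.28726879   0.         256.42013113]
 [  0.         266.28726879 190.7354711 ]
 [  0.           0.           1.        ]]
[ 325.8 -143.6  -79.7] -0.646
[ 501.1 -503.1  -79.7] -0.646
```

```bash
python3 -m crank '1 100 -30 -20 0 0 -0.14; 1 140 -40 -10 0 0 -0.28; 1 180 -55 -5 0 0 -0.4; 1 220 -65 0 0 0 -0.5; 1 260 -75 10 0 0 -0.6; 1 305 -88 20 0 0 -0.64; 1 345 -100 30 0 0 -0.64; 1 389 -113 30 0 0 -0.64; 1 389 -113 30 0 0 -0.64; 1 389 -113 30 0 0 -0.64; 1 389 -113 30 0 0 -0.64; 1 389 -113 30 0 0 -0.64'; python3 - <<'E'
from h import *
p=wrist(); save(p,"w1.png"); find(p,["selector_pivot","selector_bar","selector_wiper","square_stud","capacitor"])
rel([(.53,.19,.22,1.1)])
E
```

```text
t: 1.9
ee_pos: [0.5292, -0.2009, 0.2206]
eef_rot: [-3.141, 0.0, 1.092]
contact_force: [0.8, 0.1, 0.1]
finger_gap: 0.0
finger_force: 0.0
selector_pivot [229.9 209.6] 0.9 [ 0.4841 -0.2178  0.051 ]
selector_bar [270.2 178.1] 0.71 [ 0.5425 -0.2059  0.051 ]
selector_wiper [297.5 160.7] 0.82 [ 0.5782 -0.2021  0.051 ]
square_stud [265.6 134.4] 0.84 [ 0.5599 -0.1624  0.02  ]
square_stud [297.4 159.7] 0.29 [ 0.5808 -0.2073  0.02  ]
capacitor [170.8 172.5] 0.87 [ 0.4347 -0.1496  0.02  ]
[ 346.7 -179.5    0.5] -0.007
```

View pics/w1.png

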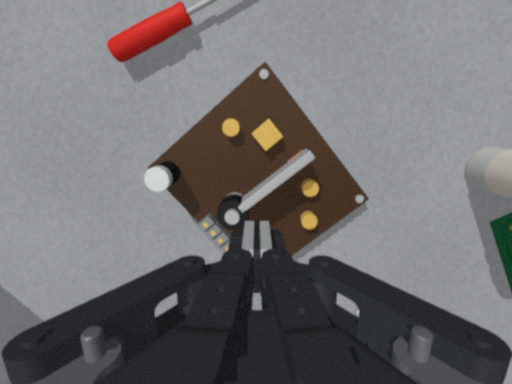

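The wrist view shows the hub at (231,213), the bar running to (313,155) and the square stud at (267,135), all matching the network fixes. Next I'll look at the isolator.

```bash
python3 -m crank '1 43 -22 -20 0 0 0; 1 86 -44 -20 0 0 0; 1 130 -67 -10 0 0 0; 1 173 -90 0 0 0 0; 1 216 -112 0 0 0 0; 1 260 -135 0 0 0 0; 1 303 -157 0 0 0 0; 1 346 -179 0 0 0 0; 1 346 -179 0 0 0 0; 1 346 -179 0 0 0 0; 1 346 -179 0 0 0 0'; python3 - <<'E'
from h import *
p=wrist(); save(p,"w2.png"); find(p,["isolator_pivot","isolator_bar","isolator_tip","relay"])
E
```

```text
t: 3.3
ee_pos: [0.5299, 0.1887, 0.2202]
eef_rot: [-3.142, 0.001, 1.093]
contact_force: [-0.2, 0.2, 0.8]
finger_gap: -0.0002
finger_force: 0.0
isolator_pivot [212.5 184.3] 0.85 [0.482  0.2073 0.051 ]
isolator_bar [265.7 174.7] 0.74 [0.5406 0.1896 0.051 ]
isolator_tip [310.1 171.3] 0.96 [0.5864 0.1702 0.051 ]
relay [148.6 139.9] 0.72 [0.433  0.2858 0.02  ]
```

View pics/w2.png

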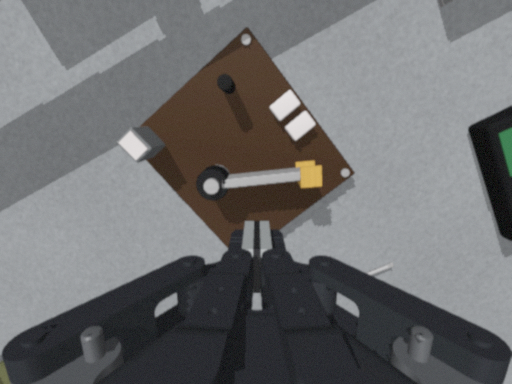

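The isolator hub is at (212,184), the bar runs to the clip at (310,173), and the post is at (227,84). I have enough to plan the push.

```bash
cat >> h.py <<'E'
def at(P,th,off,z=.064,r=.06,flip=0):
    "TCP pose beside the bar at world angle th, off m along the anticlockwise normal"
    u=np.array([np.cos(th),np.sin(th)]);n=np.array([-u[1],u[0]])
    return (*(np.array(P)+r*u+off*n),z,th+np.pi/2)
I=(.482,.2073);I0=-.341;S=(.484,-.218);S0=.167
E
python3 - <<'E'
from h import *
rel([at(I,I0,-.03,.12),at(I,I0,-.03)])
E
```

```text
[-27.   12.1 100.4] -0.138
[-27.   12.1 156.4] -0.138
```

```bash
python3 -m crank '1 -27 12 30 0 0 -0.138; 1 -27 12 60 0 0 -0.138; 1 -27 12 90 0 0 -0.138; 1 -27 12 120 0 0 -0.138; 1 -27 12 140 0 0 -0.138; 1 -27 12 156 0 0 -0.138; 1 -27 12 156 0 0 -0.138; 1 -27 12 156 0 0 -0.138'; python3 - <<'E'
from h import *
rel([at(I,I0,-.018)]+[at(I,I0+a,-.016) for a in np.arange(.1,1.16,.1)]+[at(I,I0+1.15,-.016),at(I,I0+1.1,-.035)])
E
```

```text
t: 4.35
ee_pos: [0.5284, 0.1598, 0.0645]
eef_rot: [-3.141, 0.0, 1.231]
contact_force: [0.2, 0.9, -0.0]
finger_gap: 0.0001
finger_force: 0.0
[11.2  0.4  0.5] 0.001
[19.3  1.7  0.5] -0.099
[25.4  2.4  0.5] -0.199
[31.7  2.4  0.5] -0.299
[37.8  1.9  0.5] -0.399
[43.9  0.7  0.5] -0.499
[49.9 -1.   0.5] -0.599
[55.6 -3.4  0.5] -0.699
[61.1 -6.3  0.5] -0.799
[66.3 -9.7  0.5] -0.899
[ 71.1 -13.7   0.5] -0.999
[ 75.4 -18.1   0.5] -1.099
[ 77.5 -20.4   0.5] -1.149
[66.8 -1.2  0.5] -1.099
```

```bash
python3 -m crank '1 6 0 0 0 0 0; 1 11 0 0 0 0 0; 1 15 1 0 0 0 -0.05; 1 19 2 0 0 0 -0.1; 1 25 2 0 0 0 -0.2; 1 32 2 0 0 0 -0.3; 1 38 2 0 0 0 -0.4; 1 44 1 0 0 0 -0.5; 1 50 -1 0 0 0 -0.6; 1 56 -3 0 0 0 -0.7; 1 61 -6 0 0 0 -0.8; 1 66 -10 0 0 0 -0.9; 1 71 -14 0 0 0 -1.0; 1 75 -18 0 0 0 -1.1; 1 75 -18 0 0 0 -1.1; 1 75 -18 0 0 0 -1.1'; python3 - <<'E'
from h import *
p=wrist(); save(p,"w3.png"); find(p,["isolator_pivot","isolator_bar","isolator_tip"])
p=eyes.snapshot("top"); find(p,["isolator_pivot","isolator_bar","isolator_tip"])
E
```

```text
t: 5.95
ee_pos: [0.5372, 0.2375, 0.0652]
eef_rot: [3.14, 0.001, 2.33]
contact_force: [0.2, -1.3, 1.3]
finger_gap: -0.0002
finger_force: 0.7
isolator_pivot [148.9 212.3] 0.85 [0.4824 0.2094 0.051 ]
isolator_bar [257.5 209.9] 0.58 [0.5246 0.2515 0.051 ]
isolator_pivot [167.  199.9] 0.61 [0.4898 0.2111 0.051 ]
isolator_bar [152.3 184.9] 0.6 [0.5309 0.2535 0.051 ]
```

View pics/w3.png

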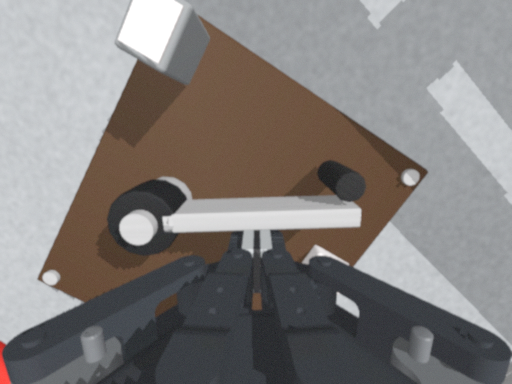

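The bar runs from the hub at (140,225) to (358,213), just short of the post at (342,185), at about 1.12 rad. I'll nudge it onto the post and back off.

```bash
python3 -m crank '1 1.5 0 0 0 0 0; 1 3 0 0 0 0 0; 1 4 0 0 0 0 0; 1 4 0 0 0 0 0'; python3 -m crank '1 -8 0 0 0 0 0; 1 -25 0 -5 0 0 0; 1 -30 0 -45 0 0 0; 1 -30 0 -95 0 0 0;  1 -30 0 -95 0 0 0'; python3 - <<'E'
from h import *
p=wrist(); find(p,["isolator_pivot","isolator_bar","isolator_tip"])
rel([at(S,S0,-.035,.16),at(S,S0,-.035,.064)])
E
```

```text
t: 6.75
ee_pos: [0.536, 0.238, 0.0646]
eef_rot: [3.141, 0.007, 2.33]
contact_force: [7.6, -6.5, -1.3]
finger_gap: 0.0005
finger_force: 5.0
t: 7.25
ee_pos: [0.5587, 0.2192, 0.1663]
eef_rot: [3.13, 0.004, 2.331]
contact_force: [1.1, 0.9, 0.5]
finger_gap: -0.0001
finger_force: 0.0
isolator_pivot [187.6 146.4] 0.96 [0.4855 0.2091 0.051 ]
isolator_bar [255.8 142.6] 0.64 [0.5271 0.2533 0.051 ]
isolator_tip [309.6 138.6] 0.78 [0.5592 0.2886 0.051 ]
[-330.2 -320.4   -1.4] 0.594
[-330.4 -320.2   94.6] 0.594
```

```bash
python3 -m crank '1 -30 -29 0 0 0 0.06; 1 -60 -58 0 0 0 0.12; 1 -90 -87 0 0 0 0.18; 1 -120 -116 0 0 0 0.24; 1 -150 -145 0 0 0 0.3; 1 -180 -174 0 0 0 0.36; 1 -210 -204 0 0 0 0.42; 1 -240 -233 0 0 0 0.48; 1 -270 -262 0 0 0 0.54; 1 -300 -291 0 0 0 0.594; 1 -330 -320 0 0 0 0.594; 1 -330 -320 0 0 0 0.594; 1 -330 -320 25 0 0 0.594; 1 -330 -320 50 0 0 0.594; 1 -330 -320 75 0 0 0.594; 1 -330 -320 95 0 0 0.594; 1 -330 -320 95 0 0 0.594; 1 -330 -320 95 0 0 0.594'; python3 - <<'E'
from h import *
p=wrist(); find(p,["selector_pivot","selector_bar","selector_wiper","square_stud"])
rel([at(S,S0,-.02)]+[at(S,S0+a,-.016) for a in (0,.08,.16,.24,.32,.38,.42,.464)])
E
```

```text
t: 9.25
ee_pos: [0.549, -0.2405, 0.0633]
eef_rot: [-3.139, -0.002, 1.738]
contact_force: [0.9, 0.3, -0.1]
finger_gap: 0.0002
finger_force: 0.0
selector_pivot [145.  188.8] 0.63 [ 0.4848 -0.2201  0.051 ]
selector_bar [260. 189.] 0.94 [ 0.5448 -0.21    0.051 ]
selector_wiper [326.4 187.6] 0.92 [ 0.5793 -0.2033  0.051 ]
square_stud [329.3 183.6] 0.73 [ 0.59   -0.2067  0.02  ]
square_stud [297.1 101.4] 0.68 [ 0.5591 -0.1608  0.02  ]
[14.5 -2.1  1.5] 0.0
[18.5 -2.1  1.5] 0.0
[23.4 -1.   1.5] -0.08
[28.3 -0.3  1.5] -0.16
[33.2  0.   1.5] -0.24
[38.2 -0.1  1.5] -0.32
[41.9 -0.4  1.5] -0.38
[44.4 -0.8  1.5] -0.42
[47.1 -1.3  1.5] -0.464
```

```bash
python3 -m crank '1 8 -2 0 0 0 0; 1 14 -2 0 0 0 0; 1 18 -2 0 0 0 0; 1 21 -2 0 0 0 -0.04; 1 23 -1 0 0 0 -0.08; 1 26 0 0 0 0 -0.12; 1 28 0 0 0 0 -0.16; 1 31 0 0 0 0 -0.2; 1 33 0 0 0 0 -0.24; 1 36 0 0 0 0 -0.28; 1 38 0 0 0 0 -0.32; 1 40 0 0 0 0 -0.35; 1 42 0 0 0 0 -0.38; 1 42 0 0 0 0 -0.38; 1 42 0 0 0 0 -0.38'; python3 - <<'E'
from h import *
p=wrist(); save(p,"w4.png"); find(p,["selector_pivot","selector_bar","selector_wiper","square_stud"])
E
```

```text
t: 11.0
ee_pos: [0.5435, -0.2, 0.0645]
eef_rot: [3.141, 0.0, 2.118]
contact_force: [-0.6, -1.7, 1.3]
finger_gap: 0.0002
finger_force: 1.3
selector_pivot [146.8 220.5] 0.75 [ 0.4849 -0.2208  0.051 ]
selector_bar [253.6 213.9] 0.81 [ 0.5332 -0.1868  0.051 ]
selector_wiper [321.4 202.2] 0.85 [ 0.561 -0.162  0.051]
square_stud [307.2 185.9] 0.9 [ 0.5586 -0.1619  0.02  ]
```

View pics/w4.png

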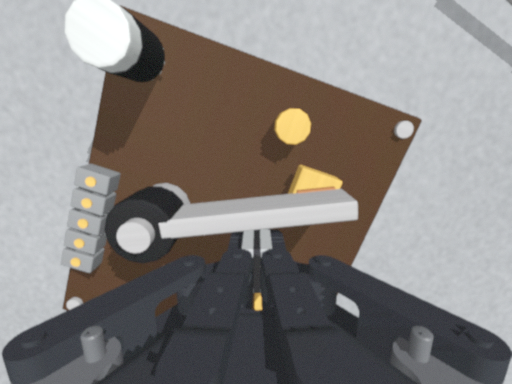

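The bar runs from the hub (135,235) to (357,205) and covers the square stud (315,185) except for its far side. It is nearly centred. I'll back off and measure bar and studs precisely from depth.

```bash
python3 -m crank '1 -8 0 0 0 0 0; 1 -20 0 -5 0 0 0; 1 -20 0 -40 0 0 0; 1 -20 0 -80 0 0 0; 1 -20 0 -120 0 0 0; 1 -20 0 -130 0 0 0; 1 -20 0 -130 0 0 0; 1 -20 0 -130 0 0 0'; python3 - <<'E'
from h import *
p=wrist(); save(p,"w5.png"); find(p,["selector_pivot","selector_bar","selector_wiper","square_stud"])
K=p["intrinsics"]; v,u=np.mgrid[:384,:512]; d=p["depth"]
P=np.stack([(u-K[0][2])/K[0][0]*d,(v-K[1][2])/K[1][1]*d,d],-1)@np.array(p["rotation"]).T+p["xyz"]
near=(np.hypot(P[...,0]-.484,P[...,1]+.22)<.125)&(d>0)
h,e=np.histogram(P[near][:,2],np.arange(.01,.08,.003)); print(list(zip(np.round(e,3).tolist(),h.tolist())))
m=(near&(abs(P[...,2]-.034)<.004)).astype(np.uint8)
n,l,st,c=cv2.connectedComponentsWithStats(m)
for i in range(1,n):
    if st[i,4]>15: q=P[l==i]; print("stud",st[i,4],c[i].round(),((q.min(0)+q.max(0))/2)[:2].round(4),q.mean(0).round(4))
r=np.hypot(P[...,0]-.484,P[...,1]+.22)
q=P[near&(abs(P[...,2]-.064)<.004)&(r>.03)&(r<.112)]
vx,vy,x0,y0=cv2.fitLine(q[:,:2].astype(np.float32),cv2.DIST_HUBER,0,.001,.001).ravel()
print("bar",len(q),x0,y0,np.arctan2(vy,vx)); np.savez("m.npz",P=P,img=p["image"])
E
```

```text
t: 12.05
ee_pos: [0.5526, -0.2166, 0.1928]
eef_rot: [-3.14, -0.003, 2.118]
contact_force: [0.1, -0.0, -0.5]
finger_gap: 0.0001
finger_force: 0.0
selector_pivot [197.6 154.9] 0.9 [ 0.485  -0.2194  0.051 ]
selector_bar [257.1 150.7] 0.85 [ 0.5335 -0.1849  0.051 ]
selector_wiper [291.7 142.3] 0.75 [ 0.5583 -0.1601  0.051 ]
square_stud [287.5 141.4] 0.74 [ 0.5585 -0.1617  0.02  ]
[(0.01, 0), (0.013, 0), (0.016, 547), (0.019, 19647), (0.022, 419), (0.025, 142), (0.028, 151), (0.031, 695), (0.034, 1363), (0.037, 43), (0.04, 78), (0.043, 52), (0.046, 62), (0.049, 70), (0.052, 88), (0.055, 75), (0.058, 73), (0.061, 676), (0.064, 2087), (0.067, 77), (0.07, 174), (0.073, 0), (0.076, 0)]
stud 55 [200.  71.] [ 0.4434 -0.1489] [ 0.446  -0.1487  0.0338]
stud 308 [278. 104.] [ 0.528  -0.1356] [ 0.528  -0.1357  0.0343]
stud 1147 [158. 160.] [ 0.4493 -0.2514] [ 0.4494 -0.2503  0.0342]
stud 209 [290. 136.] [ 0.5583 -0.1574] [ 0.5558 -0.1552  0.0343]
stud 57 [294. 156.] [ 0.5688 -0.1699] [ 0.5705 -0.1707  0.0342]
stud 229 [264. 213.] [ 0.5783 -0.2424] [ 0.5778 -0.2417  0.0342]
stud 119 [231. 230.] [ 0.557  -0.2806] [ 0.5556 -0.2789  0.0339]
bar 1838 0.48906487 -0.1616436 -0.22763416
```

View pics/w5.png

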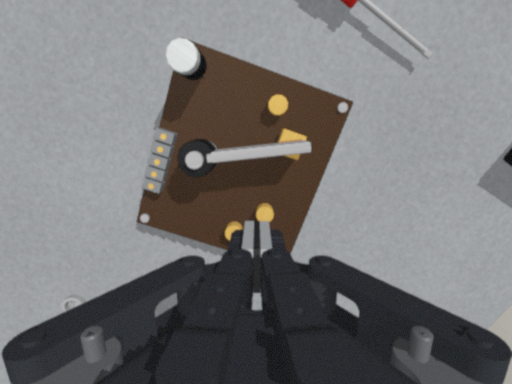

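The view shows the hub at (195,158), the bar to (310,148), the square stud at (291,143) visible on both sides of the bar, and round studs at (278,104), (264,213) and (233,231).

```bash
python3 - <<'E'
from h import *
P=np.load("m.npz")["P"]; X,Y,Zz=P[...,0],P[...,1],P[...,2]
near=np.hypot(X-.5595,Y+.161)<.022
q=P[near&(abs(Zz-.034)<.003)][:,:2].astype(np.float32)*1000; print("stud",cv2.minAreaRect(q))
r=np.hypot(X-.4845,Y+.219); th=np.arctan2(Y+.219,X-.4845)
q=P[(abs(Zz-.0645)<.003)&(r>.03)&(r<.108)&(abs(th-.63)<.3)][:,:2].astype(np.float32)
vx,vy,x0,y0=cv2.fitLine(q,cv2.DIST_HUBER,0,.001,.001).ravel(); a=np.arctan2(vy,vx);print("bar",len(q),x0,y0,a,cv2.minAreaRect(q*1000))
hub=P[(Zz>.068)&(np.hypot(X-.4845,Y+.219)<.025)]; print("hub",len(hub),hub.mean(0) if len(hub) else 0)
# lateral offset (anticlockwise +) of candidates from bar line
for c in [(.528,-.1357),(.5585,-.1617)]: print(c,-vy*(c[0]-x0)+vx*(c[1]-y0))
E
```

```text
stud ((560.842041015625, -162.2213134765625), (25.956104278564453, 26.012475967407227), 12.387822151184082)
bar 893 0.5408079 -0.17891066 0.65423304 ((540.5179443359375, -179.31137084960938), (78.71029663085938, 10.279609680175781), 37.47426223754883)
hub 4023 [ 0.50026887 -0.23213086  0.24886389]
(0.528, -0.1357) 0.04208256
(0.5585, -0.1617) 0.002890381
```

The stud centre comes out at (560.8,-162.2) mm with a clean 26 x 26 fit. The bar's centre line passes 1 mm from it, so the selector is done. Now back to the isolator, on its post side.

```bash
python3 - <<'E'
from h import *
I=(.484,.2085)
rel([at(I,.84,.028,.19),at(I,.84,.028)])
E
```

```text
[443.  212.    3.4] -0.293
[442.6 212.2 129.4] -0.293
```

```bash
python3 -m crank '1 40 19 0 0 0 0; 1 80 38 0 0 0 0; 1 120 57 0 0 0 -0.05; 1 160 77 0 0 0 -0.1; 1 200 96 0 0 0 -0.15; 1 240 115 0 0 0 -0.2; 1 280 134 0 0 0 -0.25; 1 320 153 0 0 0 -0.293; 1 360 172 0 0 0 -0.293; 1 400 192 0 0 0 -0.293; 1 443 212 0 0 0 -0.293; 1 443 212 0 0 0 -0.293;1 443 212 0 0 0 -0.293'; python3 - <<'E'
from h import *
p=wrist(); save(p,"w6.png"); find(p,["isolator_pivot","isolator_bar","isolator_tip","relay"])
rel([at((.484,.2085),.84,.028,.064)])
E
```

```text
t: 13.6
ee_pos: [0.5034, 0.2722, 0.1934]
eef_rot: [-3.14, -0.0, 2.413]
contact_force: [-0.6, -0.5, 0.6]
finger_gap: -0.0004
finger_force: 0.0
isolator_pivot [200.4 209.8] 0.87 [0.483 0.211 0.051]
isolator_bar [256.7 213.3] 0.89 [0.5254 0.2528 0.051 ]
isolator_bar [410.5  85.1] 0.15 [0.5261 0.4448 0.051 ]
isolator_tip [304.3 216. ] 0.74 [0.5613 0.2886 0.051 ]
relay [220.9 126.4] 0.91 [0.4332 0.2828 0.02  ]
[  2.1   0.7 130.2] -0.002
```

View pics/w6.png

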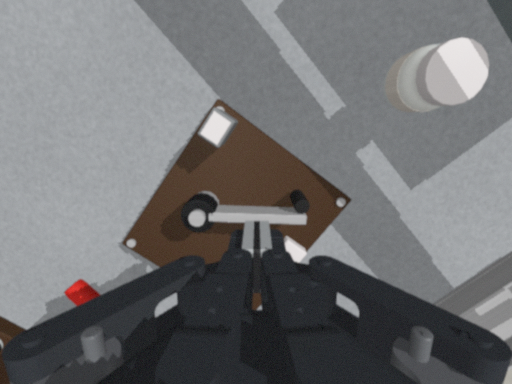

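The relay is at (217,127), well clear. The bar runs from (200,210) to (305,216), against the post at (299,200). The descent spot is 30 mm off the bar's post side.

```bash
python3 -m crank '1 0 0 30 0 0 0; 1 0 0 60 0 0 0; 1 0 0 90 0 0 0; 1 0 0 115 0 0 0; 1 0 0 129 0 0 0; 1 0 0 129 0 0 0; 1 0 0 129 0 0 0'; python3 - <<'E'
from h import *
rel([at((.4835,.2095),t,.016) for t in (.8,.7,.6,.5,.4,.3,.2,.1,0,-.1,-.2,-.25,-.3,-.33)])
E
```

```text
t: 14.55
ee_pos: [0.5045, 0.2707, 0.0656]
eef_rot: [-3.142, 0.0, 2.409]
contact_force: [0.1, 0.6, 0.3]
finger_gap: -0.0002
finger_force: 0.0
[-11.6   1.    1.6] 0.039
[-17.7   2.1   1.6] 0.139
[-23.9   2.5   1.6] 0.239
[-30.1   2.3   1.6] 0.339
[-36.3   1.6   1.6] 0.439
[-42.3   0.1   1.6] 0.539
[-48.2  -1.8   1.6] 0.639
[-53.8  -4.4   1.6] 0.739
[-59.2  -7.6   1.6] 0.839
[-64.2 -11.2   1.6] 0.939
[-68.9 -15.3   1.6] 1.039
[-71.  -17.6   1.6] 1.089
[-73.1 -19.9   1.6] 1.139
[-74.2 -21.4   1.6] 1.169
```

```bash
python3 -m crank '1 -6 0 0 0 0 0.02; 1 -12 1 0 0 0 0.04; 1 -15 1 0 0 0 0.09; 1 -18 2 0 0 0 0.14; 1 -24 2 0 0 0 0.24; 1 -30 2 0 0 0 0.34; 1 -36 2 0 0 0 0.44; 1 -42 0 0 0 0 0.54; 1 -48 -2 0 0 0 0.64; 1 -54 -4 0 0 0 0.74; 1 -59 -8 0 0 0 0.84; 1 -64 -11 0 0 0 0.94; 1 -69 -15 0 0 0 1.04; 1 -71 -17 0 0 0 1.09; 1 -71 -17 0 0 0 1.09; 1 -71 -17 0 0 0 1.09'; python3 - <<'E'
from h import *
p=wrist(); find(p,["isolator_pivot","isolator_bar","isolator_tip"])
E
```

```text
t: 16.15
ee_pos: [0.5474, 0.212, 0.0664]
eef_rot: [3.139, -0.002, 1.321]
contact_force: [0.9, 2.7, 0.4]
finger_gap: 0.0002
finger_force: 1.2
isolator_pivot [154.4 269.2] 0.91 [0.4834 0.2085 0.051 ]
isolator_tip [344.  261.3] 0.74 [0.5923 0.186  0.051 ]
isolator_tip [ 56.9 160.9] 0.69 [0.4555 0.2815 0.051 ]
```

```bash
python3 -m crank '1 -2 0 0 0 0 0.03; 1 -4 -0.5 0 0 0 0.06; 1 -5.5 -0.5 0 0 0 0.08; 1 -5.5 -0.5 0 0 0 0.08; 1 -5.5 -0.5 0 0 0 0.08'; python3 -m crank '1 -1 0 0 0 0 0.02; 1 -2 0 0 0 0 0.03; 1 -2 0 0 0 0 0.03'; python3 -m crank '1 -1 0 0 0 0 0.01; 1 -1 0 0 0 0 0.01; 1 -1 0 0 0 0 0.01'
```

```text
t: 16.85
ee_pos: [0.5435, 0.206, 0.0652]
eef_rot: [-3.141, 0.001, 1.241]
contact_force: [2.5, 1.9, 1.1]
finger_gap: 0.0003
finger_force: 1.2
t: 17.15
ee_pos: [0.5433, 0.2042, 0.0652]
eef_rot: [3.141, 0.0, 1.21]
contact_force: [3.0, 1.3, 0.0]
finger_gap: -0.0
finger_force: 1.4
t: 17.45
ee_pos: [0.5428, 0.2033, 0.0653]
eef_rot: [3.142, 0.0, 1.201]
contact_force: [3.6, 1.7, 0.3]
finger_gap: -0.0001
finger_force: 1.4
```

```bash
for i in 1; do python3 -m crank '1 -1 0 0 0 0 0; 1 -1 0 0 0 0 0; 1 -1 0 0 0 0 0' | grep -E "ee_pos|contact"; python3 -m crank '1 -1 0 0 0 0 0; 1 -1 0 0 0 0 0; 1 -1 0 0 0 0 0'| grep -E "ee_pos|contact"; done; python3 - <<'E'
from h import *
p=wrist(); find(p,["isolator_pivot","isolator_tip"])
E
```

```text
ee_pos: [0.5425, 0.2025, 0.0653]
contact_force: [3.6, 2.6, -0.3]
ee_pos: [0.5423, 0.2019, 0.0653]
contact_force: [3.6, 4.6, -1.4]
isolator_pivot [160.  263.5] 0.78 [0.4835 0.2085 0.051 ]
isolator_tip [350.9 265.8] 0.76 [0.5864 0.1671 0.051 ]
isolator_tip [ 51.2 164. ] 0.53 [0.4563 0.2813 0.051 ]
```

```bash
python3 -m crank '1 -1 0 0 0 0 0; 1 -1 0 0 0 0 0; 1 -1 0 0 0 0 0' | grep -E "ee_pos|contact"; python3 -m crank '1 -0.7 0 0 0 0 0; 1 -0.7 0 0 0 0 0; 1 -0.7 0 0 0 0 0'| grep -E "ee_pos|contact"
```

```text
ee_pos: [0.5423, 0.2018, 0.0653]
contact_force: [4.4, 5.7, -2.7]
ee_pos: [0.5423, 0.2018, 0.0654]
contact_force: [4.6, 6.9, -2.9]
```

The TCP has stopped while the force climbs, so the arm is against the back of the clip. I'll retreat and check.

```bash
python3 -m crank '1 4 0 0 0 0 0; 1 12 0 0 0 0 0; 1 22 0 -10 0 0 0; 1 22 0 -50 0 0 0; 1 22 0 -95 0 0 0; 1 22 0 -140 0 0 0; 1 0 40 -150 0 0 0; 1 0 40 -150 0 0 0; 1 0 40 -150 0 0 0'; python3 - <<'E'
from h import *
p=wrist(); save(p,"w7.png"); find(p,["isolator_pivot","isolator_bar","isolator_tip","relay"])
t=eyes.snapshot("top"); cv2.imwrite("pics/top2.png",cv2.resize(t["image"][120:260,100:360,::-1],None,fx=3,fy=3)); find(t,["square_stud","selector_wiper","capacitor","relay","screwdriver","wrench","jar"])
E
```

```text
t: 19.7
ee_pos: [0.5783, 0.1846, 0.2149]
eef_rot: [-3.14, 0.001, 1.199]
contact_force: [0.3, 0.2, -0.3]
finger_gap: 0.0002
finger_force: 0.0
isolator_pivot [170.2 189.9] 0.68 [0.4831 0.2102 0.051 ]
isolator_bar [224.5 190.1] 0.62 [0.5396 0.188  0.051 ]
isolator_bar [110.5 142.9] 0.35 [0.4464 0.2802 0.051 ]
relay [111.3 141.3] 0.75 [0.4316 0.2851 0.02  ]
square_stud [298.9 174.1] 0.42 [ 0.575  -0.1606  0.02  ]
selector_wiper [299.4 175.4] 0.54 [ 0.5672 -0.1577  0.051 ]
capacitor [292.2 222.3] 0.48 [ 0.4356 -0.1429  0.02  ]
screwdriver [245.2 185.2] 0.68 [ 0.5403 -0.0061  0.01  ]
wrench [406.3 197.4] 0.76 [ 0.5153 -0.4766  0.01  ]
jar [ 80.3 179.7] 0.75 [0.5464 0.4738 0.    ]
```

View pics/w7.png

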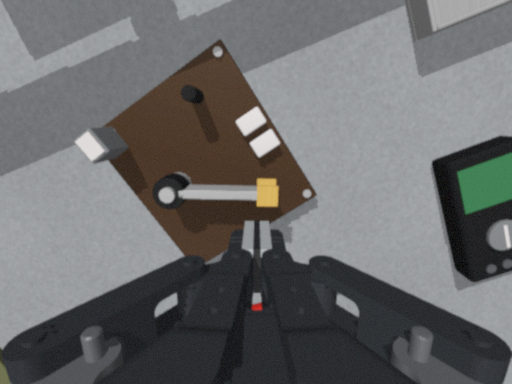

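View pics/top2.png

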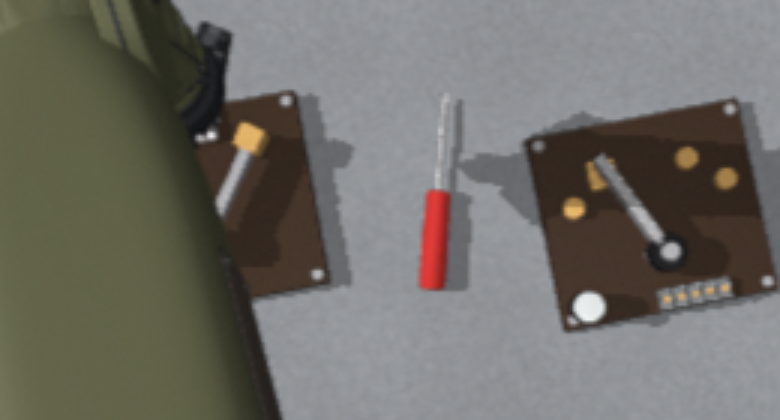

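The isolator bar (170,192) to (267,192) is fully inside the clip. In the top view the selector bar lies over the square stud at (600,172), and the loose things stand where they were. Handing in.

```bash
python3 -c "
from rig import robot; print(robot.finish_job())"
```

```text
the job is handed in; nothing more can be done
None
```

I handed the job in at about 20 s of robot time: the isolator was opened to its post, the selector was set about 1 mm (measured) from the square stud's centre, and the isolator was pushed home against its clip; the hand-in gave no verdict, and I saw nothing else disturbed.

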